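# Load the specimen plaques into the dryer

## Robot

A 6-joint arm with a two-finger parallel gripper is mounted at the origin on the work surface. World frame = base frame: x ahead of the robot, y to its left, z up, the work surface at z = 0. Lengths are in mm, angles in rad, forces in N, time in s.
With the tool pointing down it reaches from about 325 to 775 mm from the base axis. Payload 5.5 kg.
Tool frame: the origin (TCP) lies on the centre line of the jaws, within the pads' length; the fingertips stand 8 mm ahead of it and the grasp point (between the pads) lies 11 mm behind it; z points along the fingers, y is the direction in which the jaws open and shut (so a half turn about z gives the same grasp; the last joint's range is limited). The gripper opens to 88 mm and grips with 3 to 60 N. Pads are 20 mm wide; open, the fingers measure 115 mm over their backs; the gripper's body (75 mm by 178 mm) begins 61 mm behind the grasp point.
Start: joints at [1.268, 0.091, 1.231, -0, 1.82, -0.057], TCP at [146.003, 581.979, 230.631] pointing down, gripper open.
Joint ranges: [-2.87, 2.87], [-0.86, 2.18], [0.17, 2.46], [-1.51, 4.65], [0.06, 2.69], [-2.65, 2.65]. Speed limits (rad/s): [2.57, 2.57, 3.01, 3.14, 3.14, 3.14].

## Interface

Orientations are given as a unit quaternion [w, x, y, z].
In Python, from cell import ctrl gives the robot as it stands. The module is installed in compiled form; this text tells all that it offers. Calls block until the motion is done:
- ctrl.movep(position, orientation): joint-space move of the TCP to a pose.
- ctrl.move_l(position, rot=None, rate=150, threshold=None): straight line of the TCP; rot=None keeps the orientation; rate is the mean speed in mm/s. With threshold (N) it stops when the force on the tool has changed by that much, and returns True; else False.
- ctrl.goto_joints(angles): joint-space move.
- ctrl.gripper_to(opening): finger opening in mm; the grip force is fixed at half the most; returns when the fingers have stopped.
- ctrl.hold(seconds).
- ctrl.ik(position, orientation): joint angles nearest the present ones, or None.
- ctrl.grab_frame(name): name is "scene" or "top" or "wrist"; returns (picture, depth): 420x560x3 uint8, red, green, blue; 420x560 float32, mm along the optical axis (not along the pixel's ray), 0 where there is no reading.
- ctrl.calibration(name): a dict with "fovy" (degrees; the focal length in pixels is half the picture's height over the tangent of half this angle, whatever the lens; pixels are square), "cx", "cy" (the principal point, pixels), "D" ([k1, k2, p1, p2, k3] as OpenCV has them; the pictures are not rectified), "extrinsics" (4x4, takes a point from world to camera coordinates); the wrist camera has in their place "T_tool_cam" (4x4, takes a point from camera to tool coordinates, whose origin is the TCP and whose axes are the flange's). Camera axes: x right, y down, z forward; pixel columns grow to the right and rows downward; lengths in mm; the calibration is good to about 2 mm. A picture is of the moment at which its call begins: read the wrist's pose just before it. calibration takes no time and is no camera call.
A pose or a line that the arm cannot do raises ctrl.Unreachable and nothing moves.
- ctrl.finish_job(): hands the job in, once; it reports no verdict.
Readings, each from a call of its own:
- ctrl.read_t(): time.
- ctrl.read_q(): joint angles.
- ctrl.read_qd(): joint speeds.
- ctrl.read_joint_efforts(): joint torques, N m.
- ctrl.read_tcp_pos(): TCP position.
- ctrl.read_orientation(): TCP orientation.
- ctrl.read_ft_force(): force on the tool from outside, world axes, zero at the start.
- ctrl.read_moment(): the same for the moment, N m.
- ctrl.read_gripper_width(): finger opening in mm.
Only numpy, scipy, OpenCV 4.12 (cv2) and the standard library are available. Lean on these libraries where they do the work, as an engineer would, in place of code of your own. Each camera call takes 0.05 s, during which the arm holds its last target. There are 200 camera calls.

## Task

Draw the empty white drying tray out of the drying tunnel by its handle. Slide every tall specimen plaque straight up out of the draining rack and lower it, without dropping it, into a bay of its own in the tray, upright and right down on the floor of the bay; the short blank plate stays in the rack. When all are loaded, slide the tray fully home into the tunnel, then press the start button on the tunnel's roof right down and let go. Leave the other things on the bench where they are.

Things in the scene. Friction and masses are not known exactly. Their poses are not given: they have to be found in the camera images.
- plaque0: tall specimen plaque (one of up to five alike; absent ones read None): white slab with a clear cover over a dark specimen, 8 mm thick (its x), 70 mm wide (its y), 80 mm tall (its z), 60 g. Origin: centre of its underside. It starts upright in a groove of the rack, standing 48 mm proud of the rails; either face may look forward in the tray.
- plaque1: tall specimen plaque (one of up to five alike; absent ones read None): white slab with a clear cover over a dark specimen, 8 mm thick (its x), 70 mm wide (its y), 80 mm tall (its z), 60 g. Origin: centre of its underside. It starts upright in a groove of the rack, standing 48 mm proud of the rails; either face may look forward in the tray.
- plaque2: tall specimen plaque (one of up to five alike; absent ones read None): white slab with a clear cover over a dark specimen, 8 mm thick (its x), 70 mm wide (its y), 80 mm tall (its z), 60 g. Origin: centre of its underside. It starts upright in a groove of the rack, standing 48 mm proud of the rails; either face may look forward in the tray.
- plaque3: tall specimen plaque (one of up to five alike; absent ones read None): white slab with a clear cover over a dark specimen, 8 mm thick (its x), 70 mm wide (its y), 80 mm tall (its z), 60 g. Origin: centre of its underside. It starts upright in a groove of the rack, standing 48 mm proud of the rails; either face may look forward in the tray.
- plaque4: tall specimen plaque (one of up to five alike; absent ones read None): white slab with a clear cover over a dark specimen, 8 mm thick (its x), 70 mm wide (its y), 80 mm tall (its z), 60 g. Origin: centre of its underside. It starts upright in a groove of the rack, standing 48 mm proud of the rails; either face may look forward in the tray.
- short_plate: short blank plate, plain white, 8 x 70 x 50 mm tall, in one of the rack's grooves; it stays there. Origin: centre of its underside.
- rack: fixed metal slotted rack, 216 mm long (its x), 86 wide (its y), rails 40 high. Six pairs of upright grooves at x = -90, -54, -18, 18, 54, 90 mm (11 mm wide, floor 8 mm above the bench); a plate in it has its thickness along the rack's x and comes straight up, about 32 mm until free. Origin: centre of its underside.
- tray: loose white drying tray, 350 g, parked in the dryer: 190 mm long (its x), 90 wide (its y), rails 34 high. Five bays (grooves 14 mm wide, 78 across) at x = -72, -36, 0, 36, 72 mm, y = 0, floor 4 mm up; each takes one plaque upright, thickness along the tray's x. A flat strip 30 wide, 6 high runs from its -x end to a handle plate. Origin: centre of its underside; +x enters the dryer first.
- handle (a point): grip point on the tray's upright handle plate, 175 mm from the tray's origin along its -x, 40 mm above the bench; the plate is 12 mm thick (tray's x), 40 mm wide (tray's y), its top 60 mm above the bench.
- dryer: fixed white drying tunnel, no floor: the tray slides in on the bench along +x. With the tray fully home against the back stop, the tray's origin and axes coincide with the dryer's (origin on the bench). Mouth at x = -105 mm, 102 mm wide (6 mm play each side of the tray), 118 high, flared lips out to x = -126 mm; side walls 12 mm thick, roof top 124 mm above the bench.
- start (a joint): travel of the start button on the dryer's roof, m: 0 up, 0.006 fully down; sprung, fully down takes 5 N.
- start_top (a point): centre of the top face of the round start button (28 mm wide), pressed straight down.
- jar: bystander, to be left alone: closed glass jar, 66 mm wide, 95 mm tall. Origin: centre of its underside.
- beaker: bystander, to be left alone: glass beaker, 70 mm wide, 90 mm tall. Origin: centre of its underside.
- dish: bystander, to be left alone: flat clear dish, 90 mm wide, 16 mm tall. Origin: centre of its underside.
- wash_bottle: bystander, to be left alone: white bottle with a red cap, 60 mm wide, 160 mm tall. Origin: centre of its underside.
- forceps: bystander, to be left alone: steel forceps lying flat, 120 mm long. Origin: centre of its underside.
- ruler: bystander, to be left alone: wooden ruler lying flat, 110 mm long. Origin: centre of its underside.
Not all that is in view belongs to the job. Leave any turquoise or yellow look-alike of the plaque3 alone. What is shaped like the plaque4 but blue is not meant.

How it is judged (in metres and radians):
On the way, in this order (a step that is already met when the one before it is completed fails the run):
1. the tray is drawn out of the dryer (more than 150 mm from home) (x of tray in the frame of dryer below -0.15 m), for 0.2 s.
2. every tall plaque stands in a bay of the tray, right down (z of plaque0 in the frame of tray between -0.005 and 0.012 m and x of plaque0 in the frame of tray between -0.085 and 0.085 m and y of plaque0 in the frame of tray between -0.012 and 0.012 m and angle between the x axis of each of plaque0, plaque1, plaque2, plaque3, plaque4 and the x axis of tray, either way round below 0.35 rad and angle between each of plaque0, plaque1, plaque2, plaque3, plaque4's own z axis and vertical below 0.35 rad and z of plaque1 in the frame of tray between -0.005 and 0.012 m and x of plaque1 in the frame of tray between -0.085 and 0.085 m and y of plaque1 in the frame of tray between -0.012 and 0.012 m and z of plaque2 in the frame of tray between -0.005 and 0.012 m and x of plaque2 in the frame of tray between -0.085 and 0.085 m and y of plaque2 in the frame of tray between -0.012 and 0.012 m and z of plaque3 in the frame of tray between -0.005 and 0.012 m and x of plaque3 in the frame of tray between -0.085 and 0.085 m and y of plaque3 in the frame of tray between -0.012 and 0.012 m and z of plaque4 in the frame of tray between -0.005 and 0.012 m and x of plaque4 in the frame of tray between -0.085 and 0.085 m and y of plaque4 in the frame of tray between -0.012 and 0.012 m), for 0.2 s.
3. the loaded tray is fully home in the dryer (all of step 2 and x of tray in the frame of dryer above -0.01 m and y of tray in the frame of dryer between -0.012 and 0.012 m and angle between the x axis of tray and the x axis of dryer, either way round below 0.12 rad), for 0.2 s.
4. the start button is pressed down with the loaded tray home (value of joint start above 0.0045 m and x of tray in the frame of dryer above -0.01 m and y of tray in the frame of dryer between -0.012 and 0.012 m and angle between the x axis of tray and the x axis of dryer, either way round below 0.12 rad), for 0.1 s.
At the end, for the whole second after the job is handed in: Every tall plaque stands in a bay of the tray (underside within 8 mm of the bay's floor, thickness along the tray, leaning less than 0.35 rad), the tray is within 10 mm of its back stop in the dryer and at rest, and the start button has been pressed at least 4.5 mm down and released (all of step 3 and linear speed of tray below 0.02 m/s and value of joint start below 0.002 m); the robot touches nothing.
It fails at once if a tall plaque falls freely through the air (touches nothing while more than 25 mm above the bench) ((contact force between plaque0 and anything else below 0.001 N and height (world z) of plaque0 above 0.025 m) or (contact force between plaque1 and anything else below 0.001 N and height (world z) of plaque1 above 0.025 m) or (contact force between plaque2 and anything else below 0.001 N and height (world z) of plaque2 above 0.025 m) or (contact force between plaque3 and anything else below 0.001 N and height (world z) of plaque3 above 0.025 m) or (contact force between plaque4 and anything else below 0.001 N and height (world z) of plaque4 above 0.025 m)).
It fails at once if the short blank plate is moved more than 20 mm (distance of short_plate from where it was at the start of the episode above 0.02 m).
It fails at once if a bystander is moved more than 40 mm (distance of any of jar, beaker, dish, wash_bottle, forceps, ruler from where it was at the start of the episode above 0.04 m).
Of plaque0, plaque1, plaque2, plaque3, plaque4 only 3 to 5 are there at a start; the rules pass over those that are not, and their reading is None.
At some moment in a run one of tray may be knocked a few centimetres aside while the robot is not near it.
It also fails if it takes over 210 s, if anything falls off the work surface, if the arm or the gripper's body presses on something with over 40 N, if the wrist force passes 120 N, or if a joint passes its speed limit or range.

## Working session

There is one attempt and no reset: what is moved stays moved. The work goes in short steps, each a Python script; the robot and the scene stay as the last script left them, time stands still between calls to the robot, and variables do not carry over. Pictures are saved under pics/ and viewed, about 12 in all and at most 16, crops included, and the job is handed in when it is done.

```bash
mkdir -p pics
cat > h.py <<'E'
import numpy as np, cv2
from cell import ctrl
from scipy.spatial.transform import Rotation as R
def K(c):
    f=210/np.tan(np.radians(c['fovy'])/2); return np.array([[f,0,c['cx']],[0,f,c['cy']],[0,0,1.]])
def w2c(name):
    c=ctrl.calibration(name)
    if name!='wrist': return np.array(c['extrinsics'])
    q=ctrl.read_orientation(); T=np.eye(4); T[:3,:3]=R.from_quat([q[1],q[2],q[3],q[0]]).as_matrix(); T[:3,3]=ctrl.read_tcp_pos()
    return np.linalg.inv(T@np.array(c['T_tool_cam']))
def grab(name,fn=None):
    E=w2c(name); im,d=ctrl.grab_frame(name)
    if fn: cv2.imwrite('pics/'+fn+'.png',im[:,:,::-1]); np.savez('pics/'+fn+'.npz',im=im,d=d,E=E,name=name)
    return im,d,E
def cloud(name,d,E):
    c=ctrl.calibration(name); v,u=np.mgrid[:420,:560]
    p=np.stack([u.ravel(),v.ravel()],1).astype(np.float64)
    n=cv2.undistortPoints(p[:,None],K(c),np.array(c['D'],float))[:,0]
    z=d.ravel(); P=np.c_[n*z[:,None],z]
    return ((P-E[:3,3])@E[:3,:3]).reshape(420,560,3)
def ray_at(name,E,u,v,z):
    c=ctrl.calibration(name); n=cv2.undistortPoints(np.array([[[u,v]]],float),K(c),np.array(c['D'],float))[0,0]
    o=-E[:3,:3].T@E[:3,3]; r=E[:3,:3].T@np.array([n[0],n[1],1]); return o+r*(z-o[2])/r[2]
def proj(name,E,P):
    c=ctrl.calibration(name); return cv2.projectPoints(np.array(P,float).reshape(-1,3),cv2.Rodrigues(E[:3,:3])[0],E[:3,3],K(c),np.array(c['D'],float))[0][:,0]
def qdown(yaw): # tool z down; tool y axis (jaw direction) at angle yaw in world
    y=np.array([np.cos(yaw),np.sin(yaw),0]); z=np.array([0,0,-1.]); x=np.cross(y,z)
    q=R.from_matrix(np.c_[x,y,z]).as_quat(); return [q[3],q[0],q[1],q[2]]
E
python3 - <<'E'
from h import *
for n in('scene','top','wrist'):
    im,d,E=grab(n,n+'0'); c=ctrl.calibration(n); print(n,c['fovy'],c['cx'],c['cy'],c['D'],(-E[:3,:3].T@E[:3,3]).round(), (d==0).mean())
a=cv2.imread('pics/top0.png'); cv2.imwrite('pics/top0b.png',cv2.resize(a,(800,600)))
E
```

```text
scene 49.30109910305699 271.23158788823946 211.51433656381218 [-0.05928475  0.          0.          0.          0.        ] [1231. -821.  967.] 0.009927721088435374
top 57.843637628963464 283.9209760935962 210.72953321268 [-0.05411265  0.          0.          0.          0.        ] [ 486.  -26. 1243.] 0.004009353741496599
wrist 59.75346488820668 272.85383747408025 208.86367072991402 [-0.07732278  0.          0.          0.          0.        ] [ 82. 598. 384.] 0.0039880952380952385
```

View pics/top0b.png

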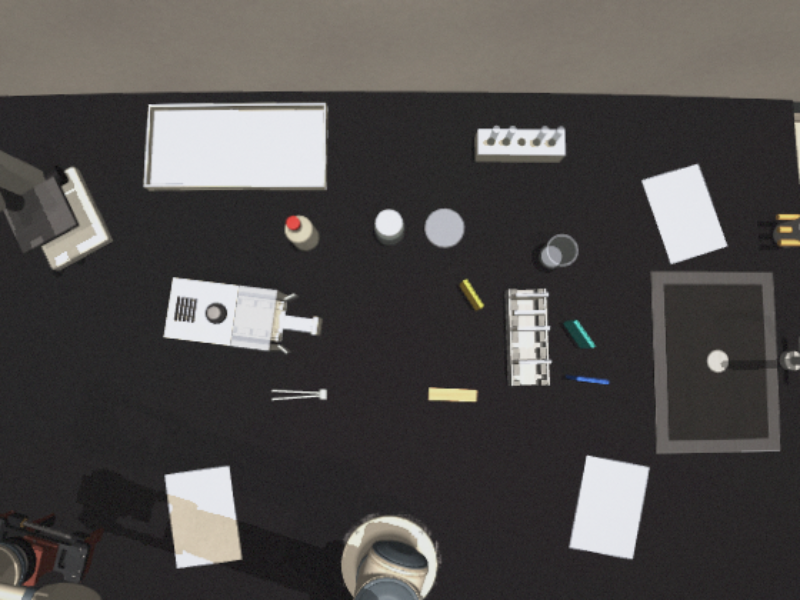

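View pics/scene0.png

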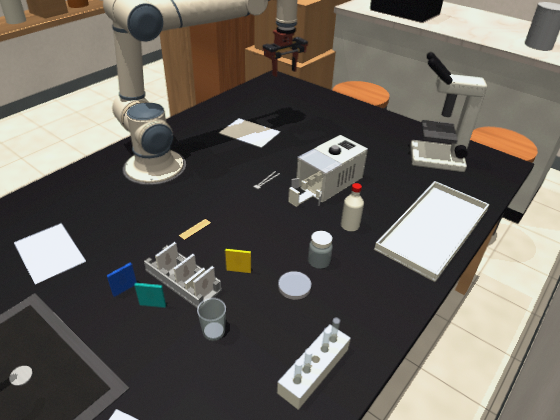

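The top view (800 px wide) shows the dryer at about (225,315) with its mouth to the right and the handle at (318,325), and the rack at (528,337). The yellow (471,294), turquoise (580,334) and blue (592,380) look-alikes stand outside the rack. I'll measure these next with depth and enlarged crops.

Run:
```python
from h import *
z=np.load('pics/top0.npz'); im,d,E=z['im'],z['d'],z['E']
C=cloud('top',d,E)
def show(n,m):
    P=C[m]; r=cv2.minAreaRect(P[:,:2].astype(np.float32)); print(n,m.sum(),P.mean(0).round(1),'rect',np.round(r[0],1),np.round(r[1],1),round(r[2],1))
v,u=np.mgrid[:420,:560]
box=lambda a,b,c,e:(u*800/560>a)&(u*800/560<c)&(v*600/420>b)&(v*600/420<e)
bd=box(150,265,335,360); Z=C[...,2]
show('bench',box(330,300,420,380)); show('dryer roof',bd&(Z>117)&(Z<129)); show('button',bd&(Z>130)); 
show('handle',box(285,310,330,340)&(Z>52)&(Z<70))
br=box(500,280,555,395)
show('rails',br&(Z>33)&(Z<46)); show('proud',br&(Z>70))
m=br&(Z>48)
n,l,s,_=cv2.connectedComponentsWithStats(m.astype(np.uint8))
for i in range(1,n):
    if s[i,4]>5: show('plate%d zmax%.0f'%(i,Z[l==i].max()),l==i)
# wrist view pose over rack
a=cv2.imread('pics/top0.png')
A=cv2.resize(a[190:280,335:425],(560,560),interpolation=cv2.INTER_CUBIC)
cv2.imwrite('pics/c1.png',A)
```

```text
bench 3410 [499.   30.    3.8] rect [499.3  30.6] [176.9 200.8] 0.1
dryer roof 2940 [552.2 344.2 124.2] rect [552.7 346.8] [223.9 127.3] 82.9
button 229 [547.1 317.2 253.9] rect [547.1 212. ] [482.  119.9] 86.6
handle 50 [531.1 159.4  58.3] rect [532.3 160.1] [12.1 38. ] 87.0
rails 711 [ 505.5 -310.3   39.3] rect [ 506.6 -311.9] [215.1  88.2] 1.3
proud 219 [ 523.5 -295.1  144.8] rect [ 524.  -186.3] [151.4 321.3] 0.3
plate1 zmax1243 85 [ 594.3 -301.8   93.8] rect [ 553.3 -180.9] [ 27.9 337. ] 18.7
plate2 zmax1243 69 [ 559.6 -305.6   74.8] rect [ 532.3 -183.2] [ 21.5 327.5] 12.7
plate4 zmax94 74 [ 525.1 -308.6   86.6] rect [ 525.1 -310.8] [70.3  6.4] 90.0
plate6 zmax1243 75 [ 453.3 -302.3  115.2] rect [ 464.1 -186. ] [322.9  14.9] 84.9
```

View pics/c1.png

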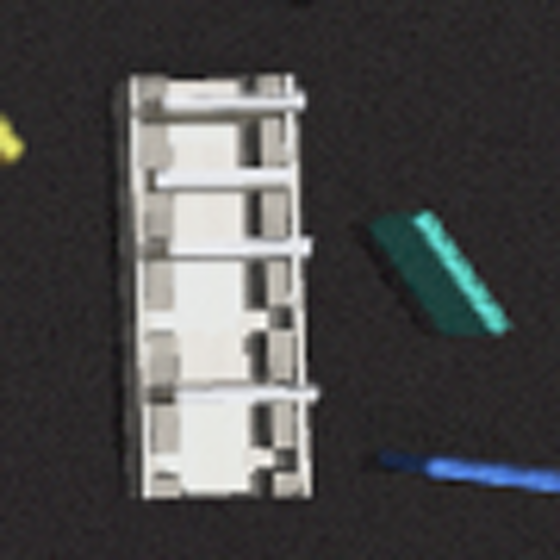

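The rack holds four plates: tall ones at grooves +90, +18 and −54 (rows 100, 246, 392) reach about 88 mm, and the short one at +54 (row 178) does not overhang to the right. The coloured ones are all outside the rack. I'll refine the dryer and rack positions with the wrist camera.

Run:
```python
from h import *
z=np.load('pics/top0.npz'); C=cloud('top',z['d'],z['E']); Z=C[...,2]
m=(abs(Z-124)<4)&(abs(C[...,0]-550)<90)&(C[...,1]>180)&(C[...,1]<500); 
m=cv2.morphologyEx(m.astype(np.uint8),cv2.MORPH_OPEN,np.ones((7,7)))>0
print(cv2.minAreaRect(C[m][:,:2].astype(np.float32)))
b=(Z>126)&(Z<150)&(abs(C[...,0]-550)<70)&(abs(C[...,1]-370)<60); print('btn',b.sum(),C[b].mean(0),np.ptp(C[b],0))
br=(abs(C[...,0]-506)<115)&(abs(C[...,1]+311)<50)&(Z>48)&(Z<100)
n,l,s,_=cv2.connectedComponentsWithStats(br.astype(np.uint8))
for i in range(1,n):
    if s[i,4]>8: print('plate',s[i,4],np.median(Z[l==i]),np.median(C[l==i],0),C[l==i][:,1].min(),C[l==i][:,1].max())
print(ctrl.calibration('wrist')['T_tool_cam'])
for n,p in(('wd',[530,200,330]),('wr',[500,-311,330])):
    for yaw in (0,np.pi):
        print(n,yaw,ctrl.ik(p,qdown(yaw)))
```

```text
((554.7434692382812, 343.0208740234375), (86.2958984375, 220.4357452392578), 0.026492027565836906)
btn 685 [555.7076244  368.65477816 130.46160797] [130.06900774 119.51799391  23.8539643 ]
plate 84 85.5562846921309 [ 595.59030256 -303.44739134   85.55628469] -344.1741292042264 -273.9985898324276
plate 68 57.524791178845895 [ 560.71759416 -309.87262844   57.52479118] -344.6848460404509 -275.1443561531419
plate 74 87.910265439796 [ 525.08646832 -308.47234336   87.91026544] -345.9439435979725 -275.6374142314135
plate 73 86.98024340294022 [ 452.12460384 -309.40684268   86.9802434 ] -347.2318417365372 -278.0965160537608
[[ 7.69117141e-04 -9.69798124e-01 -2.43907785e-01  6.56353907e+01]
 [ 9.99999560e-01  8.76691684e-04 -3.32491016e-04 -3.87881331e-01]
 [ 5.36281090e-04 -2.43907422e-01  9.69798372e-01 -1.54044212e+02]
 [ 0.00000000e+00  0.00000000e+00  0.00000000e+00  1.00000000e+00]]
wd 0 [ 3.00780956e-01  4.47498597e-02  1.10120043e+00 -4.44089210e-16
  1.99564237e+00  3.00780956e-01]
wd 3.141592653589793 None
wr 0 [-6.14212841e-01  1.06228894e-01  1.03657259e+00 -4.44089210e-16
  1.99879117e+00 -6.14212841e-01]
wr 3.141592653589793 [-6.14212841e-01  1.06228894e-01  1.03657259e+00 -4.44089210e-16
  1.99879117e+00  2.52737981e+00]
```

Run:
```python
from h import *
ctrl.movep([535,220,300],qdown(0)); grab('wrist','wd')
z=np.load('pics/wd.npz'); C=cloud('wrist',z['d'],z['E']); Z=C[...,2]
print('bench',np.median(Z[(Z<15)&(Z>-15)]))
def edges(name,m,lo,hi,ax=1):
    # centreline of a mask as function of y
    ys=np.arange(lo,hi,8); L=[]
    for y in ys:
        s=m&(abs(C[...,1]-y)<4)
        if s.sum()>5: L.append((y,np.percentile(C[s][:,0],1),np.percentile(C[s][:,0],99)))
    print(name,np.round(L,1).tolist())
edges('roof',(abs(Z-124)<5)&(abs(C[...,0]-545)<100),200,480)
h=(Z>50)&(Z<68)&(abs(C[...,1]-160)<25)&(abs(C[...,0]-531)<40); print('handle',h.sum(),cv2.minAreaRect(C[h][:,:2].astype(np.float32)),np.median(Z[h]))
b=(Z>128)&(Z<150)&(abs(C[...,0]-550)<70)&(abs(C[...,1]-370)<60); print('btn',b.sum(),np.median(C[b],0),cv2.minAreaRect(C[b][:,:2].astype(np.float32)))
```

```text
bench 0.13039838898779418
roof [[232.0, 572.4, 601.0], [240.0, 510.4, 601.6], [248.0, 478.2, 602.1], [256.0, 479.1, 603.0], [264.0, 479.8, 603.9], [272.0, 480.8, 605.3], [280.0, 481.8, 606.2], [288.0, 482.9, 607.2], [296.0, 483.5, 607.5], [304.0, 484.4, 608.5], [312.0, 485.5, 608.9], [320.0, 486.6, 610.3], [328.0, 487.6, 611.5], [336.0, 488.0, 612.7], [344.0, 488.9, 613.2], [352.0, 489.9, 614.4], [360.0, 491.1, 615.7], [368.0, 492.2, 616.3], [376.0, 493.3, 617.1], [384.0, 494.1, 618.2]]
handle 403 ((530.3169555664062, 162.8605499267578), (12.732904434204102, 39.64274978637695), 82.74840545654297) 59.489953407082865
btn 2393 [552.09905131 353.06535282 136.83641385] ((553.813720703125, 348.2644348144531), (63.49799728393555, 115.36723327636719), 88.14899444580078)
```

View pics/wd.png

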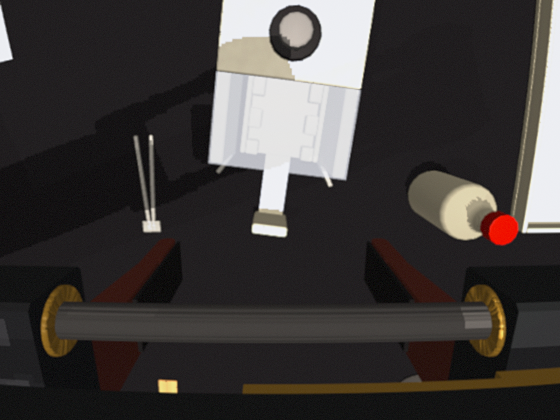

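Wrist view: the handle's top is at (270,225) and it lies on the dryer's axis. The axis is at 83.3° and the origin works out at about (550.7, 336.7), which agrees with the mouth at y≈232. The dark button is at (296,28), and the front half of the roof is clear. Now I'll draw the tray out, gripping the plate across its 40 mm width.

```bash
cat >> h.py <<'E'
AX=np.array([0.1165,0.9932]); YAW=-np.arctan2(AX[0],AX[1]); O=np.array([550.7,336.7])
E
python3 - <<'E'
from h import *
z=np.load('pics/wd.npz'); C=cloud('wrist',z['d'],z['E'])
p=C[20:40,288:304].reshape(-1,3); print('btn',np.median(p,0), ray_at('wrist',z['E'],296,31,np.median(p[:,2])))
h=np.array([530.3,162.9]); q=qdown(YAW)
ctrl.gripper_to(70)
ctrl.movep([*h,150],q)
print(ctrl.move_l([*h,34],rate=80,threshold=8)); ctrl.gripper_to(30); print('w',ctrl.read_gripper_width())
e=h-AX*300
ctrl.move_l([*e,34],rate=80); print(ctrl.read_gripper_width(),ctrl.read_ft_force())
ctrl.gripper_to(70); ctrl.move_l([*e,150],rate=120)
im,d,E=grab('top','top1')
ctrl.movep([510,-311-40,250],qdown(0)); grab('wrist','wr')
z=np.load('pics/wr.npz'); C=cloud('wrist',z['d'],z['E']); Z=C[...,2]
br=(abs(C[...,0]-506)<115)&(abs(C[...,1]+311)<45)&(Z>48)&(Z<100)
n,l,s,_=cv2.connectedComponentsWithStats(br.astype(np.uint8))
for i in range(1,n):
    if s[i,4]>30:
        k=l==i; t=k&(Z>Z[k].max()-4); r=cv2.minAreaRect(C[t][:,:2].astype(np.float32)); print('plate',s[i,4],Z[k].max(),np.round(r[0],1),np.round(r[1],1),r[2])
cv2.imwrite('pics/t1.png',cv2.resize(im[170:290,80:440,::-1],(800,267)))
E
```

```text
btn [552.57640801 354.68721137 145.94765215] [552.95576529 353.51766806 145.94765215]
False
w 39.73023151064222
39.74612275414897 [0.83322492 4.01853281 3.21195266]
plate 849 90.1545396883669 [ 524.4 -310.2] [ 8.  69.1] 1.2055938243865967
plate 732 60.27660238893696 [ 560.4 -309.2] [ 8.3 69.1] 0.9814490675926208
plate 1541 90.2886543482113 [ 596.5 -309. ] [ 9.3 69.5] 1.4576756954193115
plate 1279 90.07968587401204 [ 453.  -312.7] [ 8.5 69.7] 1.479689121246338
```

View pics/wr.png

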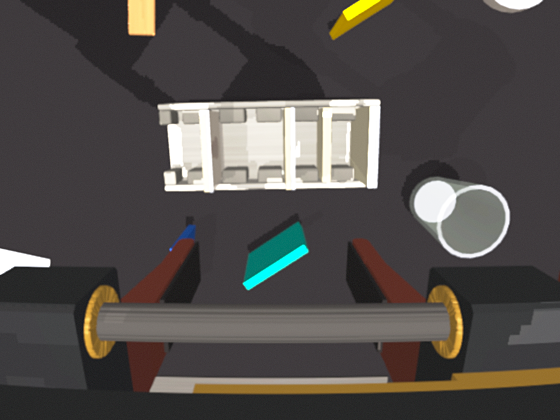

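View pics/t1.png

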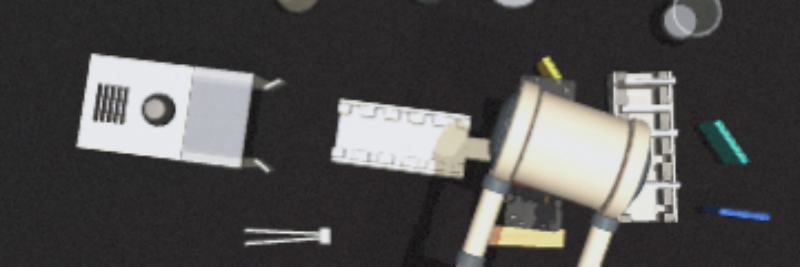

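The tray is drawn out. The tall plates are at (524.4,−310.2), (596.5,−309) and (453,−312.7), with the short plate between them at x=560. The handle was just released at a known x, so I'll use it to check the wrist camera's sideways offset, and measure the tray in the same view.

```bash
cat >> h.py <<'E'
def tray(name='wrist',fn=None):
    im,d,E=grab(name,fn); C=cloud(name,d,E); Z=C[...,2]
    near=(abs(C[...,0]-520)<120)&(C[...,1]>-200)&(C[...,1]<185)
    m=near&(Z>28)&(Z<42)
    n,l,s,_=cv2.connectedComponentsWithStats(cv2.dilate(m.astype(np.uint8),np.ones((5,5))))
    k=1+np.argmax(s[1:,4]); m&=(l==k)
    # trim the handle: keep within rect of wide part
    r=cv2.minAreaRect(C[m][:,:2].astype(np.float32)); b=cv2.boxPoints(r)
    e=[b[1]-b[0],b[2]-b[1]]; a=e[int(np.linalg.norm(e[1])>np.linalg.norm(e[0]))]; a=a/np.linalg.norm(a); a=a*np.sign(a[1])
    h=near&(Z>52)&(Z<68); hc=cv2.minAreaRect(C[h][:,:2].astype(np.float32)) if h.sum()>30 else None
    return np.array(r[0]),a,r[1],hc
E
python3 - <<'E'
from h import *
e=np.array([530.3,162.9])-AX*300
ctrl.movep([*(e+AX*20),300],qdown(YAW))
c,a,s,h=tray(fn='wt'); print(c,a,s,np.degrees(np.arctan2(a[1],a[0])),h)
u=np.array([AX[1],-AX[0]])
print('tool-y error of handle',(np.array(h[0])-e)@u,'along',(np.array(h[0])-e)@AX,'tray vs handle line',(c-e)@u,(c-e)@AX)
for y in(np.pi/2+YAW,YAW-np.pi/2):
  for p in([*(c-u*100),280],[*(c+u*100),280],[*(c+AX*72),60],[*(c-AX*72),60],): print(ctrl.ik(p,qdown(y)) is not None,end=' ')
E
```

```text
[479.88806152  12.14664459] [0.11979219 0.992799  ] (128.5393524169922, 20.57832145690918) 83.11989 ((546.4922485351562, -165.61984252929688), (50.804378509521484, 153.73779296875), 75.55218505859375)
tool-y error of handle 54.35470289978031 along -24.393963645751974 tray vs handle line -32.50637138992306 144.40432357653808
True True True True True True True True
```

View pics/wt.png

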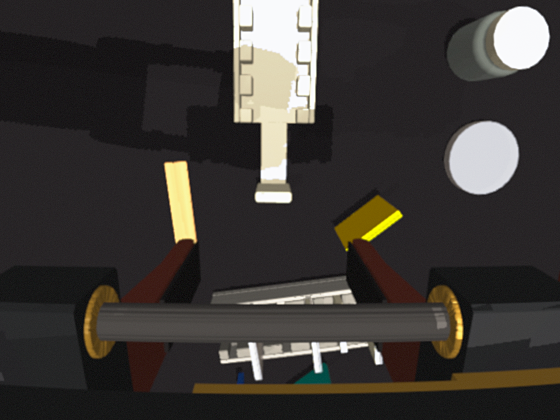

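The view shows the tray, its handle (273,190) and the yellow plate (370,220), which polluted my masks. I'll tighten the masks and reprocess the same frame.

```bash
cat >> h.py <<'E'
U=np.array([AX[1],-AX[0]]); T0=O-300*AX
def tray(name='wrist',fn=None,frame=None,c0=T0):
    if frame: f=np.load(frame); d,E=f['d'],f['E']
    else: im,d,E=grab(name,fn)
    C=cloud(name,d,E); Z=C[...,2]; P=C[...,:2]-c0; al=P@AX; ac=P@U
    m=(abs(al)<135)&(abs(ac)<85)&(Z>28)&(Z<42)
    m=cv2.morphologyEx(m.astype(np.uint8),cv2.MORPH_OPEN,np.ones((3,3)))>0
    r=cv2.minAreaRect(C[m][:,:2].astype(np.float32)); b=cv2.boxPoints(r)
    e=[b[1]-b[0],b[2]-b[1]]; a=e[int(np.linalg.norm(e[1])>np.linalg.norm(e[0]))]; a=a/np.linalg.norm(a); a=a*np.sign(a[1])
    h=(abs(al+175)<30)&(abs(ac)<45)&(Z>53)&(Z<68); hc=cv2.minAreaRect(C[h][:,:2].astype(np.float32)) if h.sum()>30 else None
    return np.array(r[0]),a,r[1],hc
E
python3 - <<'E'
from h import *
e=np.array([530.3,162.9])-AX*300
c,a,s,h=tray(frame='pics/wt.npz'); print('partial',(c-T0)@U,s,h, 'handle err',(np.array(h[0])-e)@U,(np.array(h[0])-e)@AX)
q=qdown(YAW+np.pi/2)  # camera on base side
ctrl.movep([*(T0+U*100),280],q)
c,a,s,h=tray(fn='wt2'); print(c,(c-T0)@U,(c-T0)@AX,s,np.degrees(np.arctan2(a[1],a[0])),h)
c,a,s,h=tray('top','top2'); print('top',c,(c-T0)@U,(c-T0)@AX,s,np.degrees(np.arctan2(a[1],a[0])),h)
E
```

```text
partial 2.3932740579223646 (129.49288940429688, 90.357177734375) ((495.52294921875, -134.4368438720703), (12.064908981323242, 38.8098258972168), 83.72447204589844) handle err 0.09917547515872832 0.6390672502441187
[518.01367188  38.33338165] 2.2956499436950693 -0.14013556896973556 (190.46493530273438, 91.03905487060547) 82.835785 ((495.9543762207031, -134.5566864013672), (12.811558723449707, 39.25114059448242), 83.07027435302734)
top [519.02575684  38.62370682] 3.2670298451995863 0.2661232826537996 (188.16314697265625, 89.8165512084961) 82.67777 ((495.72357177734375, -135.0599365234375), (11.734688758850098, 37.859901428222656), 81.12055206298828)
```

The checks agree: handle error is below 1 mm, the tray measures 190×91 and its yaw is 82.8°. I'll do the first plaque now, re-measuring the tray while carrying it.

```bash
cat >> h.py <<'E'
def transfer(pxy,bay,tag):
    ctrl.gripper_to(28)
    ctrl.movep([*pxy,200],qdown(0.022)); 
    if ctrl.move_l([*pxy,61],rate=80,threshold=8): print('contact on pick',ctrl.read_tcp_pos()); return False
    ctrl.gripper_to(2); w=ctrl.read_gripper_width(); print('grip',w)
    if not 6<w<10: return False
    ctrl.move_l([*pxy,120],rate=60); ctrl.move_l([*pxy,230],rate=150)
    q=qdown(YAW+np.pi/2); ctrl.movep([*(T0+U*100),280],q)
    c,a,s,h=tray(fn='v_'+tag); print('tray',c.round(1),np.round(s,1),a.round(3),'w',ctrl.read_gripper_width())
    if not(abs(max(s)-190)<5 and abs(min(s)-90)<5): print('bad tray fit'); return False
    q=qdown(np.arctan2(a[1],a[0])); t=c+a*bay
    ctrl.movep([*t,150],q); ctrl.move_l([*t,95],rate=80)
    if ctrl.move_l([*t,66],rate=40,threshold=5): print('early contact',ctrl.read_tcp_pos(),ctrl.read_ft_force()); return False
    r=ctrl.move_l([*t,54.5],rate=20,threshold=5); print('down',r,ctrl.read_tcp_pos()[2])
    ctrl.gripper_to(20); ctrl.move_l([*t,160],rate=100); print('t',ctrl.read_t()); return True
E
python3 - <<'E'
from h import *
print(transfer([453,-312.3],-72,'a'))
E
```

```text
grip 7.849056246075089
tray [518.3  38.1] [189.9  90.5] [0.127 0.992] w 7.860869967265035
down True 57.05254140402818
t 27.0917
True
```

It seated at TCP 57.05, which is exactly the expected floor height. Next are the other two.

Run:
```python
from h import *
if transfer([524.4,-310.2],0,'b'): print(transfer([596.3,-309],72,'c'))
```

```text
grip 7.9799934073492595
tray [518.3  38.3] [190.   90.5] [0.127 0.992] w 8.332864938927441
down True 57.05047790080557
t 38.775
grip 7.761450196870872
tray [518.1  38. ] [190.2  90.8] [0.127 0.992] w 8.013565895515827
down True 57.06862440337979
t 50.7167
True
```

Run:
```python
from h import *
ctrl.movep([*(T0+U*110),280],qdown(YAW+np.pi/2))
c,a,s,h=tray(fn='v4'); print(c,a,s,h); ct,at,st,ht=tray('top','top4'); print('top',ct,at)
f=np.load('pics/v4.npz'); C=cloud('wrist',f['d'],f['E']); Z=C[...,2]; P=C[...,:2]-c
m=(Z>72)&(Z<95)&(abs(P@a)<100)&(abs(P@np.array([a[1],-a[0]]))<50)
n,l,k,_=cv2.connectedComponentsWithStats(m.astype(np.uint8))
for i in range(1,n):
    if k[i,4]>20: t=l==i; t&=Z>Z[t].max()-4; print('plq',k[i,4],np.median(Z[t]),np.median(P[t]@a),cv2.minAreaRect(C[t][:,:2].astype(np.float32)))
A=f['im'][:,:,::-1]; B=np.load('pics/top4.npz')['im'][170:290,240:400,::-1]
cv2.imwrite('pics/m4.png',np.vstack([cv2.resize(A,(440,330)),cv2.resize(B,(440,330//1))[:270]]))
```

```text
[518.40771484  38.45136261] [0.13070373 0.9914215 ] (189.82464599609375, 90.32495880126953) ((496.2760314941406, -134.88851928710938), (12.647775650024414, 39.6016845703125), 82.0157241821289)
top [519.73162842  38.37527466] [0.14549044 0.9893597 ]
plq 872 83.93092204677444 -72.81794899547239 ((509.2928161621094, -33.90772247314453), (8.818010330200195, 68.7951431274414), 82.33282470703125)
plq 707 84.04668261960063 -1.1663550977117119 ((518.5399780273438, 37.34281539916992), (7.392144203186035, 69.37527465820312), 83.21160125732422)
plq 869 83.93120027435616 70.5517473123137 ((526.42431640625, 108.70816802978516), (9.053518295288086, 69.7327880859375), 82.7244644165039)
```

View pics/m4.png

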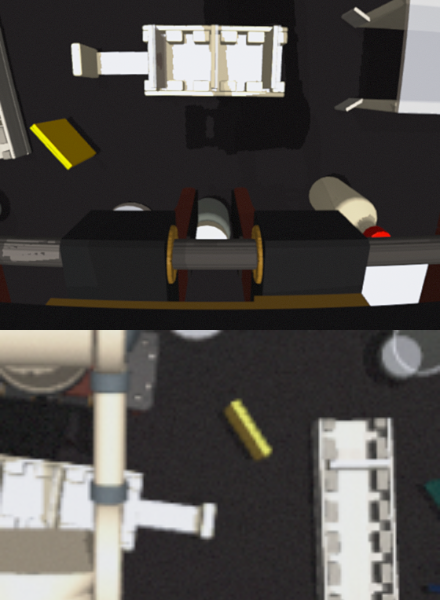

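All three plaques stand with their tops at 84 mm, so they are seated, at bays −72, 0 and +72. Only the short plate is left in the rack (lower crop, at (360,464)). Now I'll push the tray home.

Run:
```python
from h import *
h=np.array([496.0,-134.7]); a=np.array([518.3,38.3])-h; ya=-np.arctan2(a[0],a[1])
ctrl.gripper_to(70); ctrl.movep([*h,160],qdown(ya)); print(ctrl.move_l([*h,34],rate=80,threshold=8)); ctrl.gripper_to(30); print('w',ctrl.read_gripper_width())
H=np.array([530.2,162.9]); q=qdown(YAW)
print(ctrl.move_l([*(H-AX*230),34],rot=q,rate=50,threshold=20))
r=ctrl.move_l([*(H-AX*20),34],rate=60,threshold=15); print('in',r,ctrl.read_tcp_pos(),ctrl.read_ft_force())
if not r:
    r=ctrl.move_l([*(H+AX*5),34],rate=25,threshold=10); p=np.array(ctrl.read_tcp_pos()[:2]); print('home',r,(p-H)@AX,(p-H)@U,ctrl.read_ft_force())
```

```text
False
w 39.8277889491372
False
in False [527.59903303 143.57225004  34.06862887] [-1.0932548  -5.18769331  2.38772638]
home False 5.632325455226946 -0.39611121392661486 [-0.83931815 -2.54803157  3.07071168]
```

Run:
```python
from h import *
H=np.array([530.2,162.9])
r=ctrl.move_l([*(H+AX*15),34],rate=20,threshold=12); p=np.array(ctrl.read_tcp_pos()[:2]); print('home',r,(p-H)@AX,(p-H)@U,ctrl.read_ft_force())
```

```text
home True 7.881257653799228 -0.1762914001401107 [-0.14106905 -0.60324929  2.52015817]
```

Run:
```python
from h import *
p=ctrl.read_tcp_pos(); ctrl.gripper_to(70); ctrl.move_l([p[0],p[1],170],rate=100)
ctrl.movep([535,200,300],qdown(YAW)); im,d,E=grab('wrist','wh')
def an(f):
    z=np.load(f); C=cloud('wrist',z['d'],z['E']); Z=C[...,2]; P=C[...,:2]-O; al=P@AX; ac=P@U
    h=(al<-135)&(al>-200)&(abs(ac)<40)&(Z>53)&(Z<68); r=cv2.minAreaRect(C[h][:,:2].astype(np.float32)); c=np.array(r[0])-O
    m=(abs(Z-124)<4)&(abs(ac)<80)&(al>-130); e=np.percentile(al[m],.5); print(f,'handle al',c@AX,'ac',c@U,r[1],r[2],'roof front',e)
    b=cv2.HoughCircles(cv2.cvtColor(z['im'],cv2.COLOR_RGB2GRAY)[:110],cv2.HOUGH_GRADIENT,1,50,param1=100,param2=25,minRadius=12,maxRadius=40); 
    for u,v,rr in (b[0] if b is not None else []): print('circ',u,v,rr,C[int(v),int(u)].round(1), ray_at('wrist',z['E'],u,v,144).round(1))
an('pics/wd.npz'); an('pics/wh.npz')
```

```text
pics/wd.npz handle al -175.04855549682617 ac 0.006053348693804139 (12.695408821105957, 39.64937210083008) 82.86909484863281 roof front -97.43138347195507
circ 296.5 32.5 27.9 [553.  352.7 146.1] [553.5 352.8 144. ]
pics/wh.npz handle al -167.01695946411132 ac -0.4062988088989705 (11.963248252868652, 39.17353820800781) 83.06661224365234 roof front -98.47458483338231
circ 271.5 5.5 26.8 [551.8 351.2 145.7] [552.2 351.2 144. ]
```

View pics/wh.png

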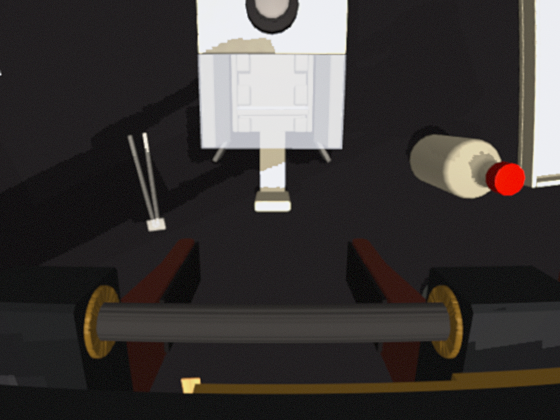

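The tray is against the stop, 8 mm deeper than where it was parked. The roof front at −97.5 relative to my assumed origin agrees, so the parked tray was not quite home. One closer look at the button (271,5) before pressing.

Run:
```python
from h import *
ctrl.gripper_to(0)
ctrl.movep([545,300,290],qdown(YAW)); im,d,E=grab('wrist','wb')
C=cloud('wrist',d,E); P=C[...,:2]-[552.8,353.5]; Z=C[...,2]
R_=np.hypot(P[...,0],P[...,1])
for r in range(0,36,4): m=(R_>=r)&(R_<r+4)&(Z>100); print(r,m.sum(),np.percentile(Z[m],[5,50,95]).round(1))
t=(R_<40)&(Z>143); print(cv2.minEnclosingCircle(C[t][:,:2].astype(np.float32)),np.median(Z[t]))
u,v=proj('wrist',E,[[552.8,353.5,146]])[0]; print(u,v); u,v=int(u),int(v)
cv2.imwrite('pics/wbc.png',cv2.resize(im[max(0,v-60):v+60,u-80:u+80,::-1],(480,360)))
```

```text
0 79 [144.8 146.  147.1]
4 237 [144.9 146.1 147.3]
8 390 [144.9 146.  147.1]
12 1421 [135.6 443.2 443.2]
16 678 [134.7 136.  137.8]
20 6861 [127.9 378.8 385.6]
24 7509 [125.9 383.5 385.9]
28 11493 [126.1 385.2 399. ]
32 11960 [126.  385.6 399.1]
((550.8226928710938, 336.3306579589844), 32.211280822753906) 385.2498164614182
274.76731442963967 133.03741625523378
```

View pics/wbc.png

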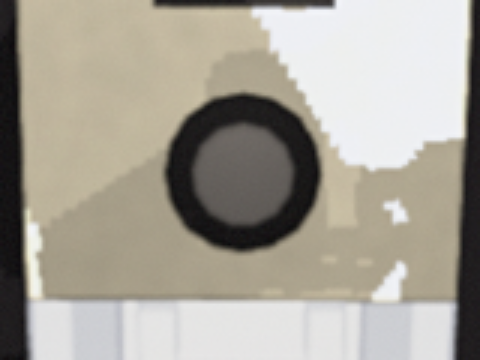

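The button's top at crop (243,175) is centred and at about 145 mm, with the collar 10 mm lower. Pressing now.

Run:
```python
from h import *
b=[553,353.5]
ctrl.movep([*b,200],qdown(YAW)); ctrl.move_l([*b,160],rate=80)
r=ctrl.move_l([*b,157],rate=30,threshold=3); print(r)
r=ctrl.move_l([*b,143],rate=15,threshold=14); print(r,ctrl.read_tcp_pos(),ctrl.read_ft_force())
ctrl.hold(0.4); print(ctrl.read_tcp_pos()[2],ctrl.read_ft_force())
```

```text
False
True [553.14127233 353.57770631 148.65663671] [-0.32582177 -0.63523161  5.03615435]
148.37723121438543 [-0.61332391 -0.62890761  4.9776408 ]
```

Run:
```python
from h import *
b=[553,353.5]
r=ctrl.move_l([*b,146.5],rate=10,threshold=15); ctrl.hold(0.4); print(r,ctrl.read_tcp_pos()[2],ctrl.read_ft_force())
```

```text
False 148.26010461451668 [-2.1357786  -2.23860713 10.37748177]
```

It is on the hard stop: the height did not change while the force rose to 10 N. Next I'll release and check.

Run:
```python
from h import *
b=[553,353.5]
ctrl.move_l([*b,200],rate=60); ctrl.movep([535,200,300],qdown(YAW)); im,d,E=grab('wrist','we'); C=cloud('wrist',d,E); Z=C[...,2]; P=C[...,:2]-O; al=P@AX; ac=P@U
h=(al<-135)&(al>-200)&(abs(ac)<40)&(Z>53)&(Z<68); c=np.array(cv2.minAreaRect(C[h][:,:2].astype(np.float32))[0])-O; print('handle',c@AX,c@U)
ctrl.movep([545,300,290],qdown(YAW)); im,d,E=grab('wrist','we2'); C=cloud('wrist',d,E); P=C[...,:2]-[553,353.5]; m=np.hypot(P[...,0],P[...,1])<8; m&=C[...,2]>100; print('btn z',np.median(C[m][:,2]))
ctrl.movep([430,250,300],qdown(YAW)); grab('scene','se'); print(ctrl.read_t())
a=cv2.imread('pics/se.png'); cv2.imwrite('pics/se2.png',cv2.resize(a[130:340,100:380],(800,600)))
```

```text
handle -166.51959853881837 0.1313445077514217
btn z 146.11893222341567
73.2083
```

View pics/se2.png

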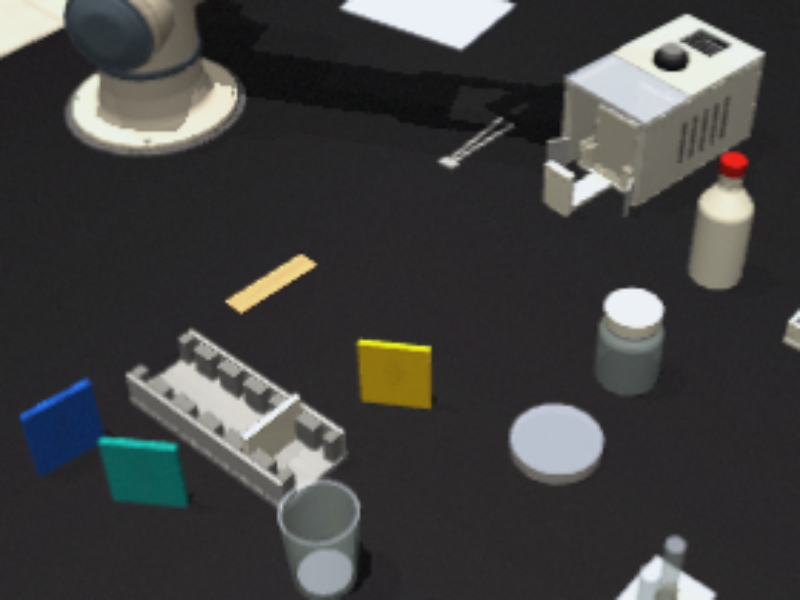

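The scene view shows the tray home with a plaque upright inside the mouth at (620,145), and the rack holding only the short plate at (270,425). The bystanders look unmoved, and the button is back at 146 mm. I'm handing in.

```bash
python3 -c "
from cell import ctrl; ctrl.finish_job()"
```

```text
the job is handed in; nothing more can be done
```

The job is done and handed in at about 73 s on the robot's clock. I drew the tray out 300 mm and loaded the three tall plaques that were there into bays −72, 0 and +72. I then slid the tray home until it stopped at the back, pressed the start button to its hard stop and let it go.

- **Plaques:** before the push, all three stood upright with their tops at 84 mm, so they were right down on the bay floors. After the push I could see only the front ones through the clear cover and the mouth, and those were upright.
- **Tray:** it stopped about 8 mm deeper than where it was parked, which fits the dryer's measured front edge, so it had not been quite home at the start. In the last view it had not moved back and was within 0.5 mm of the dryer's axis.
- **Button:** under the press its height stayed put while the force rose to about 10 N, so it was fully down. It came back up to 146 mm.
- **Everything else:** the short plate is still in the rack. The bystanders and the coloured look-alikes looked unmoved in the last scene picture, which I did not measure.

No check failed. The only disagreement was the parked tray position, which the push to the back stop settled.

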